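# Stagger the stock trays on the shop counter

## Robot

A 6-joint arm with a two-finger parallel gripper is mounted at the origin on the work surface. World frame = base frame: x ahead of the robot, y to its left, z up, the work surface at z = 0. Lengths are in m, angles in degrees, forces in N, time in s.
With the tool pointing down it reaches from about 0.35 to 0.875 m from the base axis. Payload 4.2 kg.
Tool frame: the origin (TCP) lies midway between the tips of the shut fingers; the grasp point (between the pads) lies 19 mm behind it; z points along the fingers, y is the line along which they close (so a half turn about z gives the same grasp; the last joint's range is limited). The gripper opens to 87 mm and grips with 3 to 60 N. Pads are 19 mm wide; open, the fingers measure 117 mm over their backs; the gripper's body (75 mm by 190 mm) begins 51 mm behind the grasp point.
Start: joints at [-52.792, 22.042, 0.453, 0, -68.411, -14.817], TCP at [0.238, -0.578, 0.192] pointing down, gripper open.
Joint ranges: [-179.83, 179.83], [-69.29, 118.12], [-61.27, 80.66], [-181.25, 117.63], [-171.15, -9.14], [-177.46, 177.46]. Speed limits (degrees/s): [159.86, 159.86, 180, 180, 180, 180].

## Interface

Orientations are given as a 3x3 rotation matrix whose columns are the frame's x, y, z axes.
In Python, from station import r, cams gives the robot as it stands.
- The arm moves only by the tool play_rows, never from a script. Its argument "commands" is text: rows parted by semicolons, each of 6 numbers parted by spaces: the shift along the world's x, y, z normalised to -1 to 1, where 1 is 30 mm, then the turn, a rotation vector about the world's x, y, z normalised to -1 to 1, where 1 is 0.15 rad. A call has 1 to 20 rows; each row shifts and turns the commanded pose from where the row before left it; what a row does not reach is not made up. A row lasts 1/10 s, in which the tool goes at most 50 mm and 8.59 degrees, less where a joint would pass 70% of its speed; a pose out of reach is approached as far as the arm can. A call with a number of a shift or a turn outside -1 to 1 is refused whole. A call with a gripper value outside its range is refused whole. "grip" is the finger opening in mm, from 0 to 87, set as the call begins (left out, the last holds). The fingers move at their own pace and stop on an object; the grip force is fixed at half the most. Time passes only in rows, so rows that do not move let the fingers close. It gives the time, the measured TCP pose, the force, the opening and the grip force at its end, in the units of the state.
- r.sense(): the state, without advancing time (a new reading comes with each control period).
- cams.capture(name): name is "side" or "top" or "wrist"; returns (picture, depth): 480x640x3 uint8, blue, green, red; 480x640 float32, m along the optical axis (not along the pixel's ray), 0 where there is no reading.
- cams.camera_info(name): a dict with "mtx" (3x3 intrinsics, pixels), "R" (3x3) and "t" (3): a world point X has camera coordinates R X + t. Camera axes: x right, y down, z forward; pixel columns grow to the right and rows downward; lengths in m; the calibration is good to about 2 mm. A picture is of the moment at which its call begins: read the wrist's pose just before it. camera_info takes no time and is no camera call; for the wrist camera it gives the pose at the moment of the call.
- r.finish_job(): hands the job in; it is judged then, once.
The state is a dict: "time_s": time; "joints": joint angles; "joint_velocities": joint speeds; "effort": joint torques, N m; "tcp_pos": TCP position; "ee_rot": TCP orientation; "wrist_force": force on the tool from outside, world axes, zero at the start; "moment": the same for the moment, N m; "gripper_width": opening from 0.0 (shut) to 1.0 (fully open); "gripper_force": force on a finger pad.
Only numpy, scipy, OpenCV 4.12 (cv2) and the standard library are available. Lean on these libraries where they do the work, as an engineer would, in place of code of your own. Each camera call takes 0.05 s, during which the arm holds its last target. There are 200 camera calls.

## Task

Build a staggered stack on the black tray that stands on the counter: take the taller tray from the sloping rack and set it on top, stepped about 3 cm away from the bottom tray's metal pull; then set the low tray on that, stepped back the other way so that it is straight above the bottom tray. Each tray must lie level with its foot bars down inside the tray below, be set down rather than dropped and let go, and the bottom tray and everything else on the counter must stay where they are.

Things in the scene. Friction and masses are not known exactly. Their poses are not given: they have to be found in the camera images.
- base_rim (a point): Bottom tray: loose open black tray, flat underside, 150 long (x) x 56 wide (y) x 50 high, walls 5, inside 140 x 46, 0.7 kg, short handles lying low inside. Point: centre of its mouth, at rim height (50 above the counter). x along its length, away from the end with the steel pull (which sticks out 17 at the -x end); z up. The taller tray belongs stepped 30 along +x.
- tall_mid (a point): Taller tray: loose, open, black, 150 (x) x 56 (y) x 70 high in all, 0.35 kg; point at its centre (35 up), z square to its floor. Under its floor two bars, 8 (x) x 38 (y) x 6 high, cross at x = -32 and +32. Same either way round. Starts on the rack. Stacked, its floor rests on the rim below, bars inside (4 play each side and, at a step of 30, to the end wall): centre 29 above the bottom rim.
- low_mid (a point): Low tray: same length, width and bars under the floor as the taller tray, but 46 high in all, 0.25 kg; point at its centre (23 up). Lies on the rack beside the taller tray, left or right of it, centres 110 to 140 apart. Belongs on the taller tray, straight above the bottom tray (a step of 30 back): centre 81 above the bottom tray's rim.
- rack: Fixed plywood rack 300 wide (y), top sloping 30 degrees, rising along its +x (towards the robot; it faces away), with a 16 high lip along the low far edge against which both trays lie. Origin on the counter; the slope is 70 above it there, under the middle of the tray row. Trays lie with their length along the slope, level across it, z square to it.
- tape_mid (a point): Bystander: cardboard tape core, ring 90 across, 25 high, beside the bottom tray; point at its centre.
- oil_mid (a point): Bystander: amber bottle 56 across, 150 high; point at its centre.
- wax_mid (a point): Bystander: tin 60 across, 70 high, beside the rack; point at its centre.
- carton_mid (a point): Bystander: carton 70 x 110 x 50 high; point at its centre.
- mallet_grip (a point): Bystander: hammer lying flat between robot and rack; point on its handle.
- driver_grip (a point): Bystander: screwdriver lying flat at the left; point on its handle.
Things that resemble listed ones, but are neither listed nor needed, are in the scene too. What is shaped like the part that bears tall_mid but purple is not meant.

How it is judged:
By the outcome, as a careful person would: the job done as asked, in the order asked, and still so for the second after the job is handed in, with the robot touching nothing.
It also fails if it takes over 64 s, if anything falls off the work surface, if the arm or the gripper's body presses on something with over 40 N, if the wrist force passes 120 N, or if a joint passes its speed limit or range.

## Working session

There is one attempt and no reset: what is moved stays moved. The work goes in short steps, Python scripts to look and compute and a tool call to move; the robot and the scene stay as the last step left them, time stands still between calls to the robot, and variables do not carry over. Pictures are saved under pics/ and viewed, at most 10 in all, crops included, and the job is handed in when it is done.

Besides the shell and the picture viewer there is one more tool, called after "Emit:" in YAML: its name, and indented under it one key for each argument. play_rows: Moves the arm, as the interface text tells. Scaled input: -1 to 1 covers 30 mm each way for a shift and 0.15 rad each way for a turn. Its arguments: {"type":"object","properties":{"commands":{"type":"string"},"grip":{"type":"number"}},"required":["commands"]}

```bash
mkdir -p pics; ls; python3 - <<'E'
from station import r,cams
import cv2,numpy as np
for n in("top","side"):
    p,d=cams.capture(n); cv2.imwrite(f"pics/{n}0.png",p); np.savez(f"{n}0.npz",p=p,d=d,**cams.camera_info(n))
    i=cams.camera_info(n);print(n,-i["R"].T@i["t"],i["R"].round(2).tolist())
print(r.sense())
E
```

```text
pics
top [0.37169088 0.11338946 1.23801124] [[0.03, -1.0, 0.02], [-0.99, -0.03, -0.11], [0.11, -0.01, -0.99]]
side [0.34881572 0.8503724  0.85435002] [[-0.97, -0.23, 0.02], [-0.18, 0.69, -0.7], [0.15, -0.68, -0.71]]
{'time_s': 0.1, 'joints': array([-5.27933464e+01,  2.20848981e+01,  3.88533594e-01, -2.31459640e-02,
       -6.84120023e+01, -1.48182946e+01]), 'joint_velocities': array([-0.05164334, -0.05154747,  0.10759438,  0.13727197, -0.04363762,
       -0.12346886]), 'effort': array([-4.94936212e-04, -3.91689849e+01,  1.87932962e+01,  4.23193216e+00,
        1.34355508e-02, -8.96027495e-05]), 'tcp_pos': array([ 0.23784734, -0.57733428,  0.19099635]), 'ee_rot': array([[-9.24680124e-01, -3.80743949e-01, -8.44491212e-04],
       [-3.80744866e-01,  9.24678507e-01,  1.73351043e-03],
       [ 1.20859268e-04,  1.92447833e-03, -9.99998141e-01]]), 'wrist_force': array([-0.48137582, -0.05687475,  0.13625263]), 'moment': array([0.01237479, 0.03213505, 0.00961837]), 'gripper_force': 0.0, 'gripper_width': 0.997766943283002}
```

View pics/top0.png

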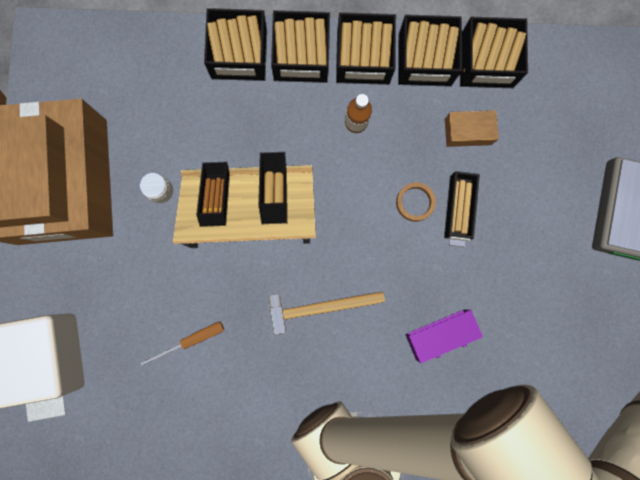

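View pics/side0.png

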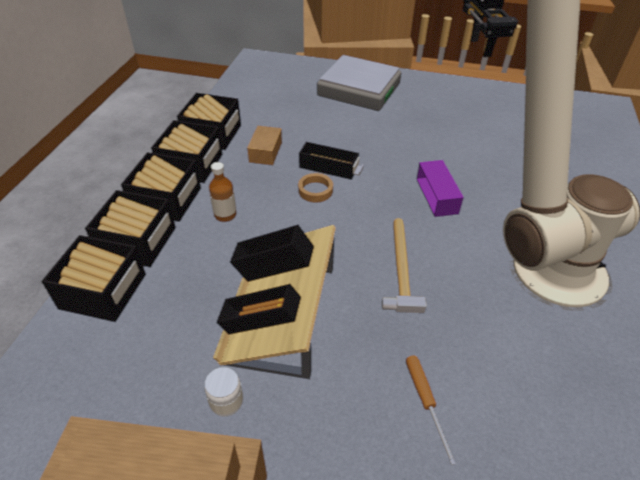

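Top view: the bottom tray is at (462,209) with its pull at (458,241), on the robot side, so its +x points away from the robot. On the rack, the deeper black tray is at (273,187) and the low one, with rods, at (213,193). The purple lookalike is at (445,335), and the five big rod boxes at the top edge aren't needed. The two views agree on this; now I'll measure.

```bash
cat > h.py <<'E'
import numpy as np,cv2
def cloud(p,d,i,box=None):
    v,u=np.indices(d.shape); K=i["mtx"]
    c=np.stack([(u-K[0,2])/K[0,0]*d,(v-K[1,2])/K[1,1]*d,d],-1)
    W=(c-i["t"])@i["R"]
    return W
def load(n):
    z=np.load(n+".npz"); return z["p"],z["d"],cloud(z["p"],z["d"],z)
def rect(P):
    (c,s,a)=cv2.minAreaRect((P[:,:2]*1000).astype(np.float32)); 
    return np.round(c,1),np.round(s,1),round(a,1)
E
python3 - <<'E'
from h import *
for n in("top0","side0"):
    p,d,W=load(n); ok=d>0; hsv=cv2.cvtColor(p,cv2.COLOR_BGR2HSV)
    dark=(p.max(-1)<75)&ok
    if n=="top0":
        ctr={"base":W[209,452],"tall":W[187,280],"low":W[193,205],"core":W[184,413],"rackmid":W[200,245]}
        print({k:v.round(3) for k,v in ctr.items()})
        bx=W[205,462,:2]
    # counter
    print(n,"counter z",np.median(W[ok&(abs(W[...,2])<.01)][:,2]))
    m=dark&(np.linalg.norm(W[...,:2]-bx,axis=-1)<.13)&(W[...,2]>.015)
    z=W[m][:,2];print("base z pct",np.percentile(z,[5,50,90,97,99]).round(4))
    R=W[m&(W[...,2]>.042)];print("base rim",len(R),rect(R))
    # rack plane
    x0,y0=ctr["rackmid"][:2]
    m=ok&(abs(W[...,1]-y0)<.2)&(abs(W[...,0]-x0)<.13)&(W[...,2]>.02)
    wood=m&(hsv[...,2]>140)&(hsv[...,1]>60)
    Q=W[wood]
    best=None
    for it in range(3):
        A=np.c_[Q[:,:2],np.ones(len(Q))];c=np.linalg.lstsq(A,Q[:,2],rcond=None)[0]
        e=abs(A@c-Q[:,2]);Q=Q[e<max(.004,2*np.median(e))]
    nrm=np.r_[-c[:2],1];nrm/=np.linalg.norm(nrm)
    print("plane",c.round(4),"tilt",np.degrees(np.arccos(nrm[2])).round(2),"dir",np.degrees(np.arctan2(c[1],c[0])).round(2),len(Q),"res",np.abs(e).mean())
    print("rack corners", rect(Q))
    zx=nrm; up=np.r_[c[:2],0];up=up/np.linalg.norm(up);yy=np.cross(zx,up);yy/=np.linalg.norm(yy);xx=np.cross(yy,zx)
    F=np.c_[xx,yy,zx]; O=np.r_[x0,y0,c@[x0,y0,1]]
    L=(W-O)@F
    mm=dark&(abs(W[...,1]-y0)<.2)&(abs(W[...,0]-x0)<.15)&(L[...,2]>.01)
    P=L[mm]; print("O",O.round(4),"F",F.round(4).tolist())
    for nm in("tall","low"):
        lc=(ctr[nm]-O)@F
        q=P[(abs(P[:,1]-lc[1])<.06)]
        top=np.percentile(q[:,2],97)
        r_=q[abs(q[:,2]-top)<.006]
        print(nm,len(q),"h",top.round(4),"rim",rect(r_),len(r_),"all",rect(q))
E
```

```text
{'base': array([ 0.573, -0.203,  0.049]), 'tall': array([0.603, 0.185, 0.093]), 'low': array([0.586, 0.349, 0.087]), 'core': array([ 0.634, -0.119,  0.021]), 'rackmid': array([0.577, 0.263, 0.069])}
top0 counter z -1.4382292615630916e-05
base z pct [0.018  0.0406 0.0512 0.0531 0.0543]
base rim 376 (array([ 583.8, -229.3]), array([ 56.5, 148.2]), 84.3)
plane [-0.5492 -0.0373  0.3984] tilt 28.83 dir -176.12 4661 res 0.00145093450404984
rack corners (array([565.8, 260.9]), array([165.7, 299.7]), 3.8)
O [0.5765 0.2634 0.0719] F [[-0.874, 0.0677, 0.4811], [-0.0593, -0.9977, 0.0327], [0.4822, 0.0, 0.876]]
tall 1202 h 0.0711 rim (array([-1.5, 65.9]), array([ 54.4, 152.8]), 90.0) 321 all (array([-1.1, 65.9]), array([154.6,  54.5]), 0.1)
low 1007 h 0.0475 rim (array([ -0.6, -64.2]), array([151.5,  55.5]), 0.2) 314 all (array([ -0.7, -64.2]), array([154.3,  55.7]), 0.2)
side0 counter z 0.0004442849520227068
base z pct [0.0174 0.0359 0.0495 0.0512 0.0524]
base rim 414 (array([ 583.5, -226.4]), array([ 64.4, 148.6]), 84.1)
plane [-0.5613 -0.0381  0.4059] tilt 29.36 dir -176.11 4095 res 0.001010554693689672
rack corners (array([566. , 262.3]), array([165. , 302.4]), 3.5)
O [0.5765 0.2634 0.0723] F [[-0.8695, 0.0678, 0.4892], [-0.0591, -0.9977, 0.0332], [0.4903, -0.0, 0.8715]]
tall 2962 h 0.0698 rim (array([-1.1, 62.9]), array([ 58.2, 149.6]), 89.6) 560 all (array([-0.8, 62. ]), array([152.4,  60. ]), 0.3)
low 2265 h 0.0462 rim (array([ -1.3, -68. ]), array([151.2,  57.7]), 0.0) 581 all (array([ -0.9, -67.8]), array([152.3,  57.8]), 0.3)
```

Measurements fit the known sizes: bottom rim 56.5 x 148 at z 0.05, tilt about 29°, rack tray heights 71 and 47.5, centres 130 apart. Candidates for tall_mid are the black tray (273,187), the low black one (213,193), the purple one (445,335) and the counter boxes. The tray at (273,187) fits because it is black, on the rack and 70 high. I'll confirm that in one crop.

```bash
python3 - <<'E'
import cv2,numpy as np
p=cv2.imread("pics/top0.png");s=cv2.imread("pics/side0.png")
a=cv2.resize(p[140:260,160:320],None,fx=2.5,fy=2.5,interpolation=2);b=cv2.resize(p[140:260,390:550],None,fx=2.5,fy=2.5,interpolation=2)
c=cv2.resize(s[220:340,200:360],None,fx=2.5,fy=2.5,interpolation=2);d=cv2.resize(s[100:220,260:420],None,fx=2.5,fy=2.5,interpolation=2)
m=np.vstack([np.hstack([a,b]),np.hstack([c,d])]);cv2.imwrite("pics/crop1.png",cv2.convertScaleAbs(m,alpha=1.6,beta=20))
E
```

```text
(no output)
```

View pics/crop1.png

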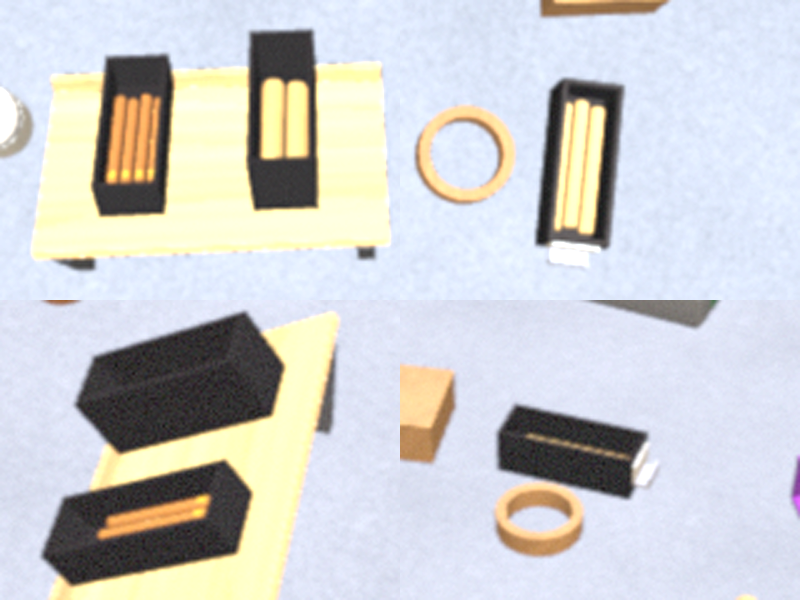

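Confirmed: the tall tray has the pale rods (crop 283,120), the low tray the orange rods (crop 137,135), and the bottom tray's pull faces the robot (crop 572,253). Moving to above the tall tray.

Emit:
play_rows:
  commands: ".5 .93 .4 0 0 -.108;.5 .93 .4 0 0 -.108;.5 .93 .4 0 0 -.108;.5 .93 .4 0 0 -.108;.5 .93 .4 0 0 -.108;.5 .93 .4 0 0 -.108;.5 .93 .4 0 0 -.108;.5 .93 .4 0 0 -.108;.5 .93 0 0 0 -.108;.5 .93 0 0 0 -.108;.5 .93 0 0 0 -.108;.5 .93 0 0 0 -.108;.5 .93 0 0 0 -.108;.5 .93 0 0 0 -.108;.5 .93 0 0 0 -.108;.5 .93 0 0 0 -.108;.5 .93 0 0 0 -.108;.5 .93 0 0 0 -.108;.5 .93 0 0 0 -.108;.5 .93 0 0 0 -.108"
  grip: 87

```text
time_s: 2.1
tcp_pos: [0.5382, -0.0185, 0.2875]
ee_rot: [[-0.998, -0.066, -0.001], [-0.066, 0.998, 0.0], [0.001, 0.0, -1.0]]
wrist_force: [-0.3, -0.4, 0.3]
gripper_width: 0.999
gripper_force: 0.0
```

Emit:
play_rows:
  commands: ".423 .742 -.238 -.0234 .348 0;.423 .742 -.238 -.0234 .348 0;.423 .742 -.238 -.0234 .348 0;.423 .742 -.238 -.0234 .348 0;.423 .742 -.238 -.0234 .348 0;.423 .742 -.238 -.0234 .348 0;.423 .742 -.238 -.0234 .348 0;.423 .742 -.238 -.0234 .348 0;.423 .742 -.238 -.0234 .348 0;.423 .742 -.238 -.0234 .348 0;0 0 0 0 0 0;0 0 0 0 0 0"

```text
time_s: 3.3
tcp_pos: [0.6649, 0.203, 0.2132]
ee_rot: [[-0.862, -0.067, -0.502], [-0.057, 0.998, -0.036], [0.504, -0.002, -0.864]]
wrist_force: [-0.2, -0.5, 0.5]
gripper_width: 1.002
gripper_force: 0.0
```

```bash
python3 - <<'E'
from station import r,cams
import cv2,numpy as np
print(r.sense()["joints"].round(1))
n="wrist";p,d=cams.capture(n); cv2.imwrite("pics/w1.png",p); np.savez("w1.npz",p=p,d=d,**cams.camera_info(n))
from h import *
P,D,W=load("w1")
dark=(P.max(-1)<75)&(D>0)
O=np.r_[.5765,.2634,.0721];xx=np.r_[-.864,-.059,.5];yy=np.r_[.068,-.9977,0];zz=np.r_[.499,.034,.866]
L=(W-O)@np.c_[xx,yy,zz]
q=L[dark&(abs(L[...,2]-.07)<.006)&(abs(L[...,0])<.1)&(abs(L[...,1]-.065)<.06)]
print("tall",len(q),rect(q),np.median(q[:,2]))
q=L[dark&(abs(L[...,2]-.046)<.006)&(abs(L[...,0])<.1)&(abs(L[...,1]+.065)<.06)]
print("low",len(q),rect(q) if len(q) else 0)
E
```

```text
[  24.9   48.8   49.4  -11.8 -118.7 -114.2]
tall 3000 (array([-0.4, 66. ]), array([ 54.9, 149.1]), 89.9) 0.07122242990035309
low 3325 (array([ -0.5, -63.9]), array([149. ,  56.3]), 0.0)
```

Emit:
play_rows:
  commands: "-.25 -.016 -.42 0 0 0;-.25 -.016 -.42 0 0 0;-.25 -.016 -.42 0 0 0;-.25 -.016 -.42 0 0 0;-.25 -.016 -.42 0 0 0;-.25 -.016 -.42 0 0 0;-.25 -.016 -.42 0 0 0;-.25 -.016 -.42 0 0 0;-.25 -.016 -.42 0 0 0;-.25 -.016 -.42 0 0 0;0 0 0 0 0 0;0 0 0 0 0 0"

```text
time_s: 4.55
tcp_pos: [0.5905, 0.1974, 0.0932]
ee_rot: [[-0.866, -0.067, -0.495], [-0.058, 0.998, -0.033], [0.497, 0.0, -0.868]]
wrist_force: [-0.1, 0.1, 0.3]
gripper_width: 1.001
gripper_force: 0.0
```

Emit:
play_rows:
  commands: "0 0 0 0 0 0;0 0 0 0 0 0;0 0 0 0 0 0;0 0 0 0 0 0;0 0 0 0 0 0;0 0 0 0 0 0;0 0 0 0 0 0;0 0 0 0 0 0"
  grip: 40

```text
time_s: 5.35
tcp_pos: [0.5901, 0.1981, 0.0904]
ee_rot: [[-0.864, -0.067, -0.498], [-0.058, 0.998, -0.033], [0.499, -0.0, -0.866]]
wrist_force: [-0.1, 0.8, 0.3]
gripper_width: 0.643
gripper_force: 30.0
```

Emit:
play_rows:
  commands: ".15 .01 .26 0 0 0;.25 .017 .433 0 0 0;.25 .017 .433 0 0 0;.25 .017 .433 0 0 0;.1 .007 .6 0 0 0;0 0 .9 0 0 0;0 -.2 .6 .029 -.436 0;0 -.4 .3 .029 -.436 0;0 -.5 .2 .029 -.436 0;0 -.6 .2 .029 -.436 0;0 -.7 .2 .029 -.436 0;0 -.8 .1 .029 -.436 0;0 -.8 0 .029 -.436 0;0 -.8 0 .029 -.436 0;0 -.8 0 0 0 -.1;0 -.8 0 0 0 -.1;0 -.8 0 0 0 -.1;0 -.8 0 0 0 -.1;0 -.8 0 0 0 -.1;0 -.8 0 0 0 -.1"

```text
time_s: 7.35
tcp_pos: [0.6191, -0.089, 0.2299]
ee_rot: [[-1.0, 0.024, -0.001], [0.024, 1.0, -0.0], [0.001, -0.0, -1.0]]
wrist_force: [-0.4, -0.2, -3.7]
gripper_width: 0.643
gripper_force: 30.0
```

Emit:
play_rows:
  commands: "-.03 -.8 -.2 0 0 -.064;-.03 -.8 -.3 0 0 -.064;-.03 -.8 -.3 0 0 -.064;-.03 -.7 -.3 0 0 -.064;-.03 -.6 -.3 0 0 -.064;-.03 -.5 -.3 0 0 -.064;-.03 -.37 -.3 0 0 -.064;-.03 -.2 -.3 0 0 -.064;0 0 0 0 0 0;0 0 0 0 0 0;0 0 0 0 0 0"

```text
time_s: 8.45
tcp_pos: [0.6134, -0.2306, 0.162]
ee_rot: [[-0.995, 0.099, 0.002], [0.099, 0.995, -0.001], [-0.002, -0.001, -1.0]]
wrist_force: [0.3, 0.4, -3.6]
gripper_width: 0.641
gripper_force: 30.0
```

```bash
cat > look.py <<'E'
import sys
from station import r,cams
from h import *
def snap(tag,names=("top","side","wrist")):
    out={}
    for n in names:
        s=r.sense();i=cams.camera_info(n);p,d=cams.capture(n);cv2.imwrite(f"pics/{tag}_{n}.png",p)
        out[n]=(p,d,cloud(p,d,i))
    print("t",round(s["time_s"],2),"tcp",s["tcp_pos"].round(4),"w",round(s["gripper_width"]*87,1),"ydeg",np.degrees(np.arctan2(s["ee_rot"][1,1],s["ee_rot"][0,1])).round(2),"z",s["ee_rot"][:,2].round(4))
    return out
E
python3 - <<'E'
from look import *
o=snap("hov1")
ux=np.r_[.995,-.101];uy=np.r_[.101,.995]
for n,(p,d,W) in o.items():
    dark=(p.max(-1)<75)&(d>0)
    D=W[...,:2]-np.r_[.5836,-.229]
    B=np.stack([D@ux,D@uy,W[...,2]],-1)
    m=dark&(abs(B[...,0])<.16)&(abs(B[...,1])<.045)
    q=B[m];h=np.histogram(q[:,2],bins=np.arange(0,.3,.01))[0];print(n,h)
    for a,b in((.042,.058),(.09,.24)):
        k=q[(q[:,2]>a)&(q[:,2]<b)]
        if len(k)>20: print(a,len(k),"x",np.percentile(k[:,0],[1,50,99]).round(4),"y",np.percentile(k[:,1],[1,50,99]).round(4),rect(k))
v=np.hstack([o["side"][0],o["wrist"][0]]);cv2.imwrite("pics/hov1_m.png",cv2.resize(cv2.convertScaleAbs(v,alpha=1.5,beta=15),(800,300)))
E
```

```text
t 8.55 tcp [ 0.6133 -0.2305  0.1621] w 55.8 ydeg 84.32 z [ 2.6e-03 -7.0e-04 -1.0e+00]
top [  0   0   0   0   0   0   0   0   0   0   0   0   0   0  10  29  58  53
  56  70 129  39  12   6   1   0   5  34 213]
0.09 462 x [-0.0422 -0.0147  0.0933] y [-0.0332 -0.0205  0.0108] (array([ 24.1, -17. ]), array([ 40.7, 139.6]), 81.1)
side [122 212 301 329 380 105   0   0   0   0   0   0   0   0  44 217 228 233
 344 355 382 119  29  10   0  12  18  34  60]
0.042 424 x [-0.0734 -0.0013  0.0725] y [-0.0285  0.0123  0.0322] (array([0.3, 1.2]), array([ 63.9, 148.8]), 89.5)
0.09 1961 x [-0.042   0.021   0.1046] y [-0.0245  0.0307  0.0433] (array([31.9,  6.5]), array([150.4,  76.9]), 0.3)
wrist [   62   101   127   124   130    42     0     0     0     0     0     0
     0     0     5  2239  1420  1095  1172  1486  2850  3397   773   554
  1263   770  1460  4406 12076]
0.042 155 x [-0.0702 -0.0627 -0.0416] y [-0.028  -0.0248  0.0234] (array([-55.9,  -2.3]), array([28.7, 53.6]), 0.0)
0.09 14991 x [-0.0427  0.0195  0.1028] y [-0.0344 -0.0054  0.0381] (array([30.5,  1.8]), array([146.5,  80.5]), 0.1)
```

View pics/hov1_m.png

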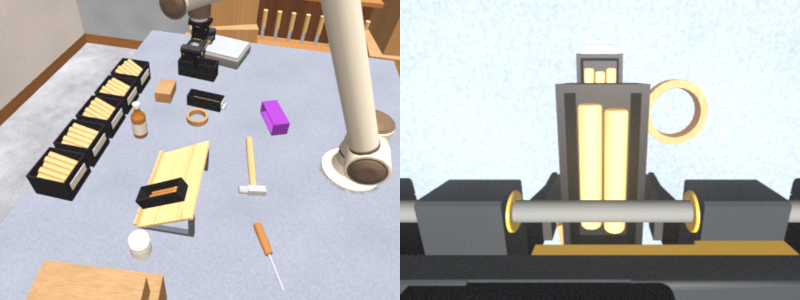

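Tray is held level above the bottom tray: in the left (side) panel at (198,68), and in the right (wrist) panel the bottom tray's near end shows at (600,65) beyond the held tray (602,160). Checking lateral offset and level.

```bash
cat > off.py <<'E'
from look import *
ux=np.r_[.995,-.101];uy=np.r_[.101,.995]
def B(W):
    D=W[...,:2]-np.r_[.5836,-.229]; return np.stack([D@ux,D@uy,W[...,2]],-1)
E
python3 - <<'E'
from off import *
o=snap("hov1b",("wrist","side"))
p,d,W=o["wrist"];dark=(p.max(-1)<75)&(d>0);q=B(W)
k=q[dark&(q[...,0]<-.038)&(q[...,0]>-.08)&(abs(q[...,1])<.04)&(q[...,2]>.042)&(q[...,2]<.058)]
for x0 in(-.07,-.06,-.05):
    s=k[abs(k[:,0]-x0)<.005]; print("base",x0,len(s),s[:,1].min().round(4),s[:,1].max().round(4))
k=q[dark&(abs(q[...,0]-.03)<.08)&(abs(q[...,1])<.034)&(q[...,2]>.17)&(q[...,2]<.235)]
for x0 in(-.04,-.03,-.02,-.01,.08,.09,.1):
    s=k[abs(k[:,0]-x0)<.004]
    if len(s): 
        t=np.percentile(s[:,2],95); s=s[s[:,2]>t-.006]; print("tall",x0,len(s),"zrim",t.round(4),s[:,1].min().round(4),s[:,1].max().round(4))
p,d,W=o["side"];dark=(p.max(-1)<75)&(d>0);q=B(W)
k=q[dark&(abs(q[...,0]-.03)<.08)&(abs(q[...,1])<.034)&(q[...,2]>.1)&(q[...,2]<.235)]
for x0 in(-.03,-.02,-.01,.07,.08,.09):
    s=k[abs(k[:,0]-x0)<.005];print("side",x0,len(s),np.percentile(s[:,2],[2,95]).round(4))
E
```

```text
t 8.65 tcp [ 0.6132 -0.2307  0.1619] w 55.7 ydeg 84.3 z [ 2.2e-03 -6.0e-04 -1.0e+00]
base -0.07 71 -0.0255 0.0203
base -0.06 24 -0.0257 -0.0248
base -0.05 30 -0.0257 0.0211
tall -0.04 51 zrim 0.2102 -0.0217 0.025
tall -0.03 173 zrim 0.2104 -0.0256 0.0252
tall -0.02 272 zrim 0.2108 -0.0257 0.0286
tall -0.01 457 zrim 0.211 -0.0258 0.0292
tall 0.08 43 zrim 0.1946 -0.021 0.0252
tall 0.09 27 zrim 0.1827 -0.0209 0.0253
tall 0.1 2 zrim 0.1719 -0.0208 -0.0207
side -0.03 111 [0.1491 0.2094]
side -0.02 124 [0.1503 0.209 ]
side -0.01 132 [0.15   0.2096]
side 0.07 94 [0.1497 0.2082]
side 0.08 98 [0.1496 0.2083]
side 0.09 96 [0.1514 0.2089]
```

Emit:
play_rows:
  commands: "-.03 -.05 -.333 0 0 0;0 0 -.333 0 0 0;0 0 -.333 0 0 0;0 0 -.333 0 0 0;0 0 -.333 0 0 0;0 0 -.333 0 0 0;0 0 -.333 0 0 0;0 0 -.333 0 0 0;0 0 0 0 0 0;0 0 0 0 0 0;0 0 0 0 0 0"

```text
time_s: 9.8
tcp_pos: [0.6125, -0.2328, 0.0821]
ee_rot: [[-0.995, 0.1, 0.003], [0.1, 0.995, -0.001], [-0.003, -0.001, -1.0]]
wrist_force: [-0.1, -0.6, -2.8]
gripper_width: 0.64
gripper_force: 30.0
```

```bash
python3 - <<'E'
from off import *
o=snap("hov2")
p,d,W=o["side"];dark=(p.max(-1)<75)&(d>0);q=B(W)
k=q[dark&(abs(q[...,0]-.03)<.11)&(q[...,1]<.036)&(q[...,1]>.02)&(q[...,2]>.005)]
for x0 in np.arange(-.08,.12,.01):
    s=k[abs(k[:,0]-x0)<.004];s=s[s[:,2]<.16]
    if len(s)>2:print(x0.round(2),"z",np.percentile(s[:,2],[2,98]).round(3),"ylow",np.median(s[(s[:,2]<.048)][:,1]).round(4),"yhigh",np.median(s[(s[:,2]>.09)][:,1]).round(4))
s=o["side"][0][110:210,260:420];w=o["wrist"][0][60:420,120:520]
cv2.imwrite("pics/hov2_m.png",cv2.convertScaleAbs(np.hstack([cv2.resize(s,(400,250)),cv2.resize(w,(278,250))]),alpha=1.8,beta=20))
E
```

```text
t 9.9 tcp [ 0.6124 -0.2327  0.0822] w 55.8 ydeg 84.27 z [ 2.6e-03 -8.0e-04 -1.0e+00]
-0.07 z [0.007 0.051] ylow 0.0273 yhigh nan
-0.06 z [0.007 0.051] ylow 0.0269 yhigh nan
-0.05 z [0.007 0.051] ylow 0.0273 yhigh nan
-0.04 z [0.009 0.131] ylow 0.0275 yhigh 0.0286
-0.03 z [0.009 0.13 ] ylow 0.028 yhigh 0.0299
-0.02 z [0.011 0.128] ylow 0.0278 yhigh 0.0292
-0.01 z [0.009 0.129] ylow 0.0276 yhigh 0.0296
-0.0 z [0.01  0.131] ylow 0.0279 yhigh 0.0295
0.01 z [0.007 0.13 ] ylow 0.028 yhigh 0.0293
0.02 z [0.01  0.129] ylow 0.0276 yhigh 0.0298
0.03 z [0.007 0.106] ylow 0.0279 yhigh 0.0301
0.04 z [0.009 0.122] ylow 0.0279 yhigh 0.0294
0.05 z [0.008 0.131] ylow 0.0271 yhigh 0.029
0.06 z [0.007 0.129] ylow 0.0288 yhigh 0.0291
0.07 z [0.008 0.129] ylow 0.0285 yhigh 0.0288
0.08 z [0.07 0.13] ylow nan yhigh 0.029
0.09 z [0.071 0.13 ] ylow nan yhigh 0.0298
0.1 z [0.068 0.131] ylow nan yhigh 0.029
0.11 z [0.069 0.082] ylow nan yhigh nan
  return _methods._mean(a, axis=axis, dtype=dtype,
  ret = ret.dtype.type(ret / rcount)
```

View pics/hov2_m.png

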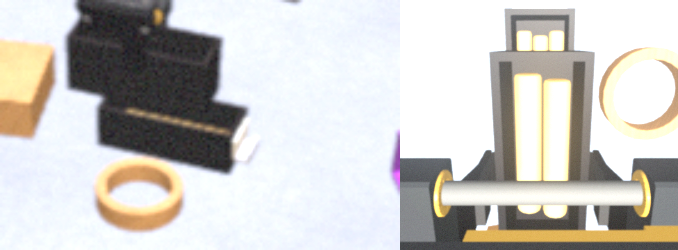

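Emit:
play_rows:
  commands: "0 -.03 -.1 0 0 0;0 0 -.1 0 0 0;0 0 -.1 0 0 0;0 0 -.1 0 0 0;0 0 -.03 0 0 0;0 0 -.03 0 0 0;0 0 0 0 0 0;0 0 0 0 0 0;0 0 0 0 0 0"

```text
time_s: 10.85
tcp_pos: [0.612, -0.2335, 0.0678]
ee_rot: [[-0.995, 0.1, 0.001], [0.1, 0.995, -0.001], [-0.001, -0.0, -1.0]]
wrist_force: [0.8, -0.3, -4.4]
gripper_width: 0.641
gripper_force: 30.0
```

Emit:
play_rows:
  commands: "0 0 -.03 0 0 0;0 0 0 0 0 0;0 0 -.03 0 0 0;0 0 0 0 0 0;0 0 0 0 0 0"

```text
time_s: 11.35
tcp_pos: [0.6119, -0.2335, 0.0665]
ee_rot: [[-0.995, 0.1, 0.001], [0.1, 0.995, -0.001], [-0.001, -0.001, -1.0]]
wrist_force: [-1.7, 1.9, 3.1]
gripper_width: 0.641
gripper_force: 30.0
```

Emit:
play_rows:
  commands: "0 0 0 0 0 0;0 0 0 0 0 0;0 0 0 0 0 0;0 0 0 0 0 0;0 0 0 0 0 0"
  grip: 87

```text
time_s: 11.85
tcp_pos: [0.612, -0.2336, 0.0658]
ee_rot: [[-0.995, 0.1, 0.001], [0.1, 0.995, -0.001], [-0.001, -0.0, -1.0]]
wrist_force: [0.2, -0.6, -0.7]
gripper_width: 0.963
gripper_force: 0.0
```

Emit:
play_rows:
  commands: "0 0 .2 0 0 0;0 0 .4 0 0 0;0 0 .6 0 0 0;0 0 .8 0 0 0;0 0 .8 0 0 0;0 0 .8 0 0 0;0 0 .8 0 0 0;-.2 .6 .4 0 0 0;-.2 .9 0 0 0 0;-.2 .9 0 0 0 0;-.2 .9 0 0 0 0;-.2 .9 0 0 0 0"

```text
time_s: 13.05
tcp_pos: [0.5809, -0.1058, 0.2103]
ee_rot: [[-0.995, 0.1, 0.001], [0.1, 0.995, -0.0], [-0.001, 0.0, -1.0]]
wrist_force: [0.5, -0.4, -0.4]
gripper_width: 1.0
gripper_force: 0.0
```

```bash
cat > stk.py <<'E'
from off import *
def stack(o):
    for n in o:
        p,d,W=o[n];dark=(p.max(-1)<75)&(d>0);q=B(W);k=q[dark&(abs(q[...,0]-.015)<.12)&(abs(q[...,1])<.06)&(q[...,2]<.19)]
        for nm,a,b in(("base",.015,.045),("base rim",.042,.056),("tall rim",.104,.122),("low rim",.147,.165)):
            s=k[(k[:,2]>a)&(k[:,2]<b)]
            if len(s)>30:
                lz=[np.percentile(s[(s[:,0]>lo)&(s[:,0]<hi)][:,2],90).round(4) if ((s[:,0]>lo)&(s[:,0]<hi)).sum()>5 else None for lo,hi in((-.07,-.03),(.06,.1))]
                print(n,nm,len(s),"x",np.percentile(s[:,0],[.5,99.5]).round(4),"y",np.percentile(s[:,1],[.5,99.5]).round(4),rect(s),"z ends",lz)
E
python3 - <<'E'
from stk import *
stack(snap("st1",("top","side")))
E
```

```text
t 13.1 tcp [ 0.5802 -0.1027  0.2106] w 86.9 ydeg 84.42 z [ 0.0014  0.0014 -1.    ]
top base 164 x [-0.0743  0.0332] y [-0.0257  0.0279] (array([-20.1,   1.2]), array([108.4,  53.5]), 0.6) z ends [np.float64(0.0403), None]
top base rim 148 x [-0.0741  0.0096] y [-0.0285  0.0281] (array([-30.9,  -0.1]), array([86.9, 56.3]), 0.6) z ends [np.float64(0.0526), None]
top tall rim 177 x [-0.0436  0.0124] y [-0.0273  0.0282] (array([-15.6,   0.3]), array([56.1, 56.7]), 88.7) z ends [np.float64(0.1158), None]
side base 582 x [-0.0739  0.073 ] y [-0.0278  0.0329] (array([-0.2,  2.1]), array([148.6,  62.5]), 1.0) z ends [np.float64(0.0416), np.float64(0.0431)]
side base rim 300 x [-0.0744  0.0984] y [-0.0275  0.0328] (array([13.8,  8.3]), array([180.7,  60.6]), 5.1) z ends [np.float64(0.0525), np.float64(0.0548)]
side tall rim 483 x [-0.0432  0.1043] y [-0.027   0.0335] (array([30.9,  4.9]), array([149.1,  64.9]), 0.3) z ends [np.float64(0.1154), np.float64(0.1153)]
```

Tall tray seated: rim 0.115 at both ends, step about 31, lateral error under 1 mm, and the bottom tray hasn't moved. Now the low tray.

Emit:
play_rows:
  commands: "0 .6 .3 0 0 .275;0 .6 .3 0 0 .275;0 .6 .3 0 0 .275;0 .6 .3 0 0 .275;0 .9 0 0 0 0;0 .9 0 0 0 0;0 .9 0 0 0 0;0 .9 0 0 0 0;.21 .9 -.173 -.0234 .348 0;.21 .9 -.173 -.0234 .348 0;.21 .9 -.173 -.0234 .348 0;.21 .9 -.173 -.0234 .348 0;.21 .9 -.173 -.0234 .348 0;.21 .9 -.173 -.0234 .348 0;.21 .9 -.173 -.0234 .348 0;.21 .9 -.173 -.0234 .348 0;.21 .9 -.173 -.0234 .348 0;.21 .4 -.173 -.0234 .348 0;0 0 0 0 0 0;0 0 0 0 0 0"

```text
time_s: 15.15
tcp_pos: [0.6449, 0.3272, 0.1922]
ee_rot: [[-0.864, -0.065, -0.499], [-0.055, 0.998, -0.035], [0.5, -0.003, -0.866]]
wrist_force: [0.0, -0.7, 0.0]
gripper_width: 0.995
gripper_force: 0.0
```

```bash
python3 - <<'E'
from look import *
o=snap("w2",("wrist",));P,D,W=o["wrist"]
dark=(P.max(-1)<75)&(D>0)
O=np.r_[.5765,.2634,.0721];xx=np.r_[-.864,-.059,.5];yy=np.r_[.068,-.9977,0];zz=np.r_[.499,.034,.866]
L=(W-O)@np.c_[xx,yy,zz]
q=L[dark&(abs(L[...,2]-.047)<.006)&(abs(L[...,0])<.1)&(abs(L[...,1]+.065)<.06)]
print("low",len(q),rect(q),np.median(q[:,2]))
E
```

```text
t 15.15 tcp [0.6449 0.3272 0.1922] w 86.5 ydeg 93.75 z [-0.4989 -0.0354 -0.8659]
low 2912 (array([ -1.3, -64.8]), array([ 54.9, 148.5]), 89.9) 0.045011220078159685
```

Emit:
play_rows:
  commands: "-.22 .005 -.373 0 0 0;-.22 .005 -.373 0 0 0;-.22 .005 -.373 0 0 0;-.22 .005 -.373 0 0 0;-.22 .005 -.373 0 0 0;-.22 .005 -.373 0 0 0;-.22 .005 -.373 0 0 0;-.22 .005 -.373 0 0 0;-.22 .005 -.373 0 0 0;-.22 .005 -.373 0 0 0;0 0 0 0 0 0;0 0 0 0 0 0;0 0 0 0 0 0;0 0 0 0 0 0"

```text
time_s: 16.6
tcp_pos: [0.5796, 0.329, 0.0832]
ee_rot: [[-0.866, -0.065, -0.496], [-0.056, 0.998, -0.033], [0.497, -0.001, -0.868]]
wrist_force: [-0.0, -0.3, 1.4]
gripper_width: 1.0
gripper_force: 0.0
```

Emit:
play_rows:
  commands: "0 0 0 0 0 0;0 0 0 0 0 0;0 0 0 0 0 0;0 0 0 0 0 0;0 0 0 0 0 0;0 0 0 0 0 0;0 0 0 0 0 0;0 0 0 0 0 0"
  grip: 40

```text
time_s: 17.4
tcp_pos: [0.5791, 0.3286, 0.082]
ee_rot: [[-0.865, -0.065, -0.497], [-0.056, 0.998, -0.034], [0.498, -0.002, -0.867]]
wrist_force: [0.9, -2.1, -0.3]
gripper_width: 0.624
gripper_force: 30.0
```

Emit:
play_rows:
  commands: ".15 .01 .26 0 0 0;.25 .017 .433 0 0 0;.25 .017 .433 0 0 0;.25 .017 .433 0 0 0;.1 .007 .6 0 0 0;0 0 .9 0 0 0;0 -.2 .6 .029 -.436 0;0 -.4 .5 .029 -.436 0;0 -.5 .4 .029 -.436 0;0 -.6 .3 .029 -.436 0;0 -.7 .3 .029 -.436 0;0 -.8 .2 .029 -.436 0;0 -.8 0 .029 -.436 0;0 -.8 0 .029 -.436 0;0 -.9 0 0 0 -.1;0 -.9 0 0 0 -.1;0 -.9 0 0 0 -.1;0 -.9 0 0 0 -.1;0 -.9 0 0 0 -.1;0 -.9 0 0 0 -.1"

```text
time_s: 19.4
tcp_pos: [0.6082, 0.0245, 0.2424]
ee_rot: [[-1.0, 0.026, 0.001], [0.026, 1.0, 0.0], [-0.001, 0.0, -1.0]]
wrist_force: [1.1, 0.5, -3.2]
gripper_width: 0.625
gripper_force: 30.0
```

Emit:
play_rows:
  commands: "-.07 -.8 0 0 0 -.05;-.07 -.8 0 0 0 -.05;-.07 -.8 0 0 0 -.05;-.07 -.8 0 0 0 -.05;-.07 -.8 0 0 0 -.05;-.07 -.8 0 0 0 -.05;-.07 -.8 0 0 0 -.05;-.07 -.8 -.15 0 0 -.05;-.07 -.8 -.15 0 0 -.05;-.07 -.6 -.15 0 0 -.05;-.07 -.4 -.15 0 0 0;-.07 -.29 -.15 0 0 0;0 0 0 0 0 0;0 0 0 0 0 0;0 0 0 0 0 0"

```text
time_s: 20.9
tcp_pos: [0.5841, -0.2289, 0.2206]
ee_rot: [[-0.995, 0.099, 0.003], [0.099, 0.995, -0.001], [-0.003, -0.001, -1.0]]
wrist_force: [-0.5, 0.2, -4.1]
gripper_width: 0.622
gripper_force: 30.0
```

```bash
cat > low.py <<'E'
from off import *
o=snap("hl",("side","wrist"))
p,d,W=o["side"];dark=(p.max(-1)<75)&(d>0);q=B(W)
z0=r.sense()["tcp_pos"][2]-.012
k=q[dark&(abs(q[...,0]-.02)<.12)&(q[...,1]<.036)&(q[...,1]>.015)&(q[...,2]>.055)]
lo=k[(k[:,2]>z0)&(k[:,2]<z0+.046)];ta=k[(k[:,2]>.06)&(k[:,2]<.112)]
for nm,s in(("tall",ta),("low",lo)): print(nm,len(s),"x",np.percentile(s[:,0],[.5,99.5]).round(4),"y",np.median(s[:,1]).round(4))
for x0 in(-.06,-.05,-.04,.05,.06,.07):
    s=lo[abs(lo[:,0]-x0)<.006];print(x0,np.percentile(s[:,2],[3,97]).round(4),np.median(s[:,1]).round(4))
s=o["side"][0][80:210,260:420];w=o["wrist"][0]
cv2.imwrite("pics/hl_m.png",cv2.convertScaleAbs(np.hstack([cv2.resize(s,(369,300)),cv2.resize(w,(400,300))]),alpha=1.7,beta=20))
E
python3 low.py
```

```text
t 20.95 tcp [ 0.5841 -0.2289  0.2207] w 54.2 ydeg 84.32 z [ 3.e-03 -9.e-04 -1.e+00]
tall 936 x [-0.0432  0.105 ] y 0.0285
low 941 x [-0.0736  0.0729] y 0.0299
-0.06 [0.2161 0.2533] 0.0295
-0.05 [0.2151 0.2526] 0.0299
-0.04 [0.2147 0.2531] 0.0297
0.05 [0.2155 0.2531] 0.0297
0.06 [0.2162 0.2532] 0.03
0.07 [0.2165 0.2537] 0.0301
```

View pics/hl_m.png

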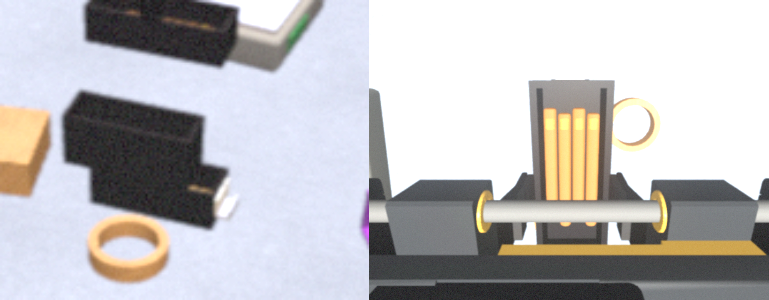

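Low tray is level above the stack (left panel 160,28), x aligned with the bottom tray, about 1.3 mm too far +y. Correcting that and going down.

Emit:
play_rows:
  commands: "0 -.045 -.35 0 0 0;0 0 -.35 0 0 0;0 0 -.35 0 0 0;0 0 -.35 0 0 0;0 0 -.35 0 0 0;0 0 -.35 0 0 0;0 0 -.35 0 0 0;0 0 -.25 0 0 0;0 0 0 0 0 0;0 0 0 0 0 0;0 0 0 0 0 0"

```text
time_s: 22.1
tcp_pos: [0.5842, -0.2312, 0.14]
ee_rot: [[-0.995, 0.1, 0.004], [0.1, 0.995, -0.001], [-0.004, -0.001, -1.0]]
wrist_force: [0.8, -0.3, -2.7]
gripper_width: 0.621
gripper_force: 30.0
```

```bash
sed -i 's/^s=o.*$//;s/^cv2.imwrite.*$//' low.py; python3 low.py
```

```text
t 22.15 tcp [ 0.5842 -0.2311  0.1401] w 54.4 ydeg 84.27 z [ 0.0038 -0.0013 -1.    ]
tall 932 x [-0.0432  0.1045] y 0.0288
low 838 x [-0.0732  0.0758] y 0.0276
-0.06 [0.134  0.1724] 0.0273
-0.05 [0.1341 0.1726] 0.0275
-0.04 [0.1336 0.1719] 0.0278
0.05 [0.1328 0.1731] 0.0279
0.06 [0.134  0.1729] 0.0279
0.07 [0.1344 0.1729] 0.0281
```

Emit:
play_rows:
  commands: "0 .015 -.12 0 0 0;0 0 -.12 0 0 0;0 0 -.12 0 0 0;0 0 -.07 0 0 0;0 0 -.03 0 0 0;0 0 -.03 0 0 0;0 0 0 0 0 0;0 0 0 0 0 0;0 0 0 0 0 0"

```text
time_s: 23.1
tcp_pos: [0.5838, -0.2306, 0.1247]
ee_rot: [[-0.995, 0.1, 0.003], [0.1, 0.995, -0.001], [-0.003, -0.001, -1.0]]
wrist_force: [0.6, -0.4, -3.2]
gripper_width: 0.625
gripper_force: 30.0
```

Emit:
play_rows:
  commands: "0 0 -.03 0 0 0;0 0 0 0 0 0;0 0 0 0 0 0;0 0 0 0 0 0"

```text
time_s: 23.5
tcp_pos: [0.5837, -0.2306, 0.1237]
ee_rot: [[-0.995, 0.1, 0.002], [0.1, 0.995, -0.001], [-0.002, -0.001, -1.0]]
wrist_force: [-0.0, -0.1, -4.1]
gripper_width: 0.625
gripper_force: 30.0
```

Emit:
play_rows:
  commands: "0 0 -.03 0 0 0;0 0 0 0 0 0;0 0 0 0 0 0;0 0 0 0 0 0"

```text
time_s: 23.9
tcp_pos: [0.5837, -0.2306, 0.1228]
ee_rot: [[-0.995, 0.1, 0.002], [0.1, 0.995, -0.001], [-0.002, -0.001, -1.0]]
wrist_force: [-0.3, -1.7, -2.9]
gripper_width: 0.623
gripper_force: 30.0
```

Emit:
play_rows:
  commands: "0 0 -.02 0 0 0;0 0 0 0 0 0;0 0 0 0 0 0;0 0 0 0 0 0"

```text
time_s: 24.3
tcp_pos: [0.5837, -0.2306, 0.1222]
ee_rot: [[-0.995, 0.1, 0.002], [0.1, 0.995, -0.001], [-0.002, -0.001, -1.0]]
wrist_force: [0.3, -0.2, -3.0]
gripper_width: 0.629
gripper_force: 30.0
```

Emit:
play_rows:
  commands: "0 0 -.02 0 0 0;0 0 0 0 0 0;0 0 0 0 0 0;0 0 0 0 0 0"

```text
time_s: 24.7
tcp_pos: [0.5838, -0.2306, 0.122]
ee_rot: [[-0.995, 0.1, 0.003], [0.1, 0.995, -0.001], [-0.003, -0.001, -1.0]]
wrist_force: [-1.5, 0.1, 0.4]
gripper_width: 0.626
gripper_force: 30.0
```

Emit:
play_rows:
  commands: "0 0 -.02 0 0 0;0 0 0 0 0 0;0 0 0 0 0 0;0 0 0 0 0 0"

```text
time_s: 25.1
tcp_pos: [0.5838, -0.2307, 0.1218]
ee_rot: [[-0.995, 0.1, 0.003], [0.1, 0.995, -0.001], [-0.003, -0.001, -1.0]]
wrist_force: [-3.5, 1.4, 5.3]
gripper_width: 0.628
gripper_force: 30.0
```

Emit:
play_rows:
  commands: "0 0 0 0 0 0;0 0 0 0 0 0;0 0 0 0 0 0;0 0 0 0 0 0;0 0 0 0 0 0;0 0 0 0 0 0"
  grip: 87

```text
time_s: 25.7
tcp_pos: [0.5837, -0.2306, 0.1208]
ee_rot: [[-0.995, 0.1, 0.002], [0.1, 0.995, -0.001], [-0.002, -0.001, -1.0]]
wrist_force: [0.1, 0.6, 0.3]
gripper_width: 0.987
gripper_force: 0.0
```

Emit:
play_rows:
  commands: "0 0 .1 0 0 0;0 0 .3 0 0 0;0 0 .5 0 0 0;0 0 .7 0 0 0;0 0 .8 0 0 0;0 0 .8 0 0 0;-.4 .4 .6 0 0 0;-.6 .8 0 0 0 0;-.6 .8 0 0 0 0;-.6 .8 0 0 0 0;-.6 .8 0 0 0 0;-.6 .8 0 0 0 0;-.4 .4 0 0 0 0;0 0 0 0 0 0;0 0 0 0 0 0"

```text
time_s: 27.2
tcp_pos: [0.4702, -0.0867, 0.2358]
ee_rot: [[-0.995, 0.099, 0.004], [0.099, 0.995, -0.001], [-0.004, -0.001, -1.0]]
wrist_force: [-0.1, -0.4, 0.1]
gripper_width: 0.999
gripper_force: 0.0
```

```bash
python3 - <<'E'
from stk import *
o=snap("fin",("top","side"));stack(o)
cv2.imwrite("pics/fin_m.png",np.hstack([cv2.resize(o["side"][0][60:240,220:440],(400,327)),cv2.resize(o["top"][0],(400,327))]))
E
```

```text
t 27.25 tcp [ 0.4704 -0.0869  0.2354] w 87.0 ydeg 84.26 z [ 0.0033 -0.0012 -1.    ]
top base 55 x [0.0329 0.0742] y [0.0258 0.0283] (array([53.5, 26.9]), array([41.8,  2.4]), 1.0) z ends [None, np.float64(0.0429)]
top base rim 31 x [0.0303 0.1052] y [0.0264 0.0285] (array([68. , 27.6]), array([75.9,  1.9]), 0.4) z ends [None, np.float64(0.0548)]
top tall rim 328 x [0.0294 0.1056] y [-0.0257  0.0285] (array([67.1,  1.7]), array([55. , 78.1]), 88.8) z ends [None, np.float64(0.1203)]
top low rim 189 x [0.0274 0.0767] y [-0.0276  0.0282] (array([52. ,  0.3]), array([49.8, 56.2]), 0.9) z ends [None, np.float64(0.1558)]
side base 583 x [-0.0739  0.0728] y [-0.0275  0.0336] (array([-0.5,  2.5]), array([147.6,  63.5]), 0.8) z ends [np.float64(0.0418), np.float64(0.0433)]
side base rim 299 x [-0.0745  0.0996] y [-0.0288  0.0328] (array([13.1,  3. ]), array([176.5,  61.9]), 0.9) z ends [np.float64(0.0526), np.float64(0.0548)]
side tall rim 405 x [-0.0734  0.1051] y [-0.0265  0.034 ] (array([16.2,  5.3]), array([ 64.2, 181.2]), 87.1) z ends [np.float64(0.1215), np.float64(0.1185)]
side low rim 394 x [-0.0737  0.0744] y [-0.0274  0.0333] (array([1.1, 2.6]), array([149.9,  61.7]), 0.2) z ends [np.float64(0.1547), np.float64(0.1545)]
```

View pics/fin_m.png

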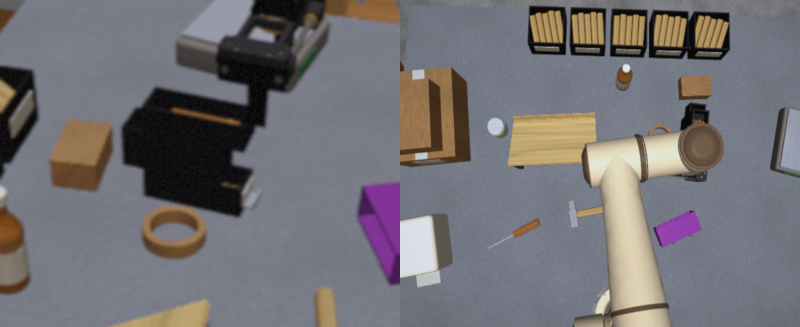

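The stack stands staggered and level: bottom tray, tall stepped 30, low straight above the bottom one (side panel 190,150). The bystanders are where they were and the gripper is clear. Handing in.

```bash
python3 -c "
from station import r
print(r.finish_job())"
```

```text
the job is handed in; nothing more can be done
None
```

The stack is built and handed in at about 27 s: taller tray stepped about 31 mm from the bottom tray's pull, low tray straight above the bottom tray to within about 1 mm, both level and released, and the bottom tray and the bystanders in view looked unmoved.

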